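Wedge a rocking slide hotplate until it stands steady

ROBOT

A 6-joint arm with a two-finger parallel gripper is mounted at the origin on the work surface. World frame = base frame: x ahead of the robot, y to its left, z up, the work surface at z = 0. Lengths are in mm, angles in rad, forces in N, time in s.
With the tool pointing down it reaches from about 325 to 875 mm from the base axis. Payload 4.4 kg.
Tool frame: the origin (TCP) lies midway between the tips of the shut fingers; the grasp point (between the pads) lies 19 mm behind it; z points along the fingers, x is the direction in which the jaws open and shut, and the axes are right-handed (so a half turn about z gives the same grasp; the last joint's range is limited). The gripper opens to 85 mm and grips with 20 to 120 N. Pads are 22 mm wide; open, the fingers measure 114 mm over their backs; the gripper's body (76 mm by 85 mm) begins 54 mm behind the grasp point. The pads swing forward as they close: fully open they stand 13 mm farther back than shut.
Start: joints at [-1.327, 0.207, 1.542, -0, 1.393, -0.15], TCP at [220.616, -530.995, 231.282] pointing down, gripper open.
Joint ranges: [-2.73, 2.73], [-0.86, 2.22], [0.23, 2.46], [-1.11, 4.25], [0.08, 2.63], [-2.82, 2.82]. Speed limits (rad/s): [2.79, 2.79, 3.14, 3.14, 3.14, 3.14].

INTERFACE

Orientations are given as a unit quaternion [w, x, y, z].
In Python, from cell import manip, capture, camera_info gives the robot as it stands. Calls block until the motion is done:
- manip.move_pose(position, orientation): joint-space move of the TCP to a pose.
- manip.move_l(position, ori=None, v=150): straight line of the TCP; ori=None keeps the orientation; v is the mean speed in mm/s.
- manip.movej(angles): joint-space move.
- manip.set_gripper(opening, squeeze=None): finger opening in mm; squeeze is the grip in N (None keeps the last); returns when the fingers have stopped.
- manip.dwell(seconds).
- manip.solve_ik(position, orientation): joint angles nearest the present ones, or None.
- capture(name): name is "scene" or "top"; returns the picture (480x640x3 uint8, blue, green, red); there is no depth.
- camera_info(name): a dict with "intrinsics" (3x3 intrinsics, pixels), "position" and "rotation" of the camera in the world. Camera axes: x right, y down, z forward; pixel columns grow to the right and rows downward; lengths in mm; the calibration is good to about 2 mm. A picture is of the moment at which its call begins. camera_info takes no time and is no camera call.
A pose or a line that the arm cannot do raises manip.IKError and nothing moves.
- manip.finish_job(): hands the job in, once; it reports no verdict.
Readings, each from a call of its own:
- manip.read_clock(): time.
- manip.read_joint_positions(): joint angles.
- manip.read_qvel(): joint speeds.
- manip.read_joint_efforts(): joint torques, N m.
- manip.read_position(): TCP position.
- manip.read_eef_rot(): TCP orientation.
- manip.read_wrist_force(): force on the tool from outside, world axes, zero at the start.
- manip.read_moment(): the same for the moment, N m.
- manip.read_width(): finger opening in mm.
Only numpy, scipy, OpenCV 4.12 (cv2) and the standard library are available. Lean on these libraries where they do the work, as an engineer would, in place of code of your own. Each camera call takes 0.05 s, during which the arm holds its last target.

TASK

The slide-drying hotplate rocks because its front right foot is seized too short. Push the orange wedge along the bench, thin end first, under that foot just until the hotplate no longer rocks, and prove it by pressing down firmly on the corner above that foot: it must not give. Only push and press: do not lift the wedge or the hotplate, do not shove the hotplate out of place or jack it off level, and leave everything else standing where it is.

Things in the scene. Friction and masses are not known exactly. Their poses are not given: they have to be found in the camera images.
- hotplate: Cold, switched-off slide-drying hotplate, 1.6 kg: beige casing 200 (x) x 260 (y) mm, its underside 26 mm and its dark grey top plate 66 mm above the bench. Domed rubber feet at x +-75, y +-100 mm; three reach the bench, it rests level on them. Origin: at bench level under its centre; -x is the front (control panel, black knob near the short foot), -y its right end. Tips slightly when pushed.
- press_corner (a point): Point on the top plate straight above the short foot, where to press for the test; bare metal around it, 17 mm to the plate's front rim, 22 mm to its right rim. While the foot hangs free, 2 to 4 N down here tips the hotplate until the foot meets the bench (or wedge); let go, it tips back. A firm test is a push of about 5 N, held for half a second.
- short_foot (a point): Centre of the 9 mm radius rubber dome of the short foot (front right, x = -75, y = -100 mm on the hotplate, 25 mm in from the casing's front face and 30 mm from its right end; hidden from above). The dome's lowest point, 9 mm below this point, hangs 5 to 9 mm above the bench, differently each time; the foot is stuck fast. Pushing the wedge on with over about 7 N drags the hotplate.
- wedge: Orange plastic levelling wedge flat on the bench, right of the hotplate: 120 mm long (x), 45 mm wide (y), 60 g. Its top slopes evenly from 18 mm thick at the butt (x = -60 mm, an upright flat face to push on) to 2 mm at the thin end (x = +60 mm, roughly towards the short foot). Origin: centre of its underside. Friction on bench and rubber about 0.6: it stays where it is left.
- wedge_slope (a point): Middle of the wedge's sloping top face, 10 mm above its underside; its z is square to the slope, its x runs down the slope to the thin end. Pushed sideways near its butt, the wedge turns about a point some 25 mm from here towards the thin end.
- slide_rack: Steel rack with five glass slides, 70 x 110 x 29 mm, loose on the hotplate; leave alone. Origin: centre of underside.
- slide_box: Blue slide storage box, 84 x 100 x 35 mm, on the bench beyond the wedge, to the right of the hotplate's back half; leave alone. Origin: centre of underside.
- stain_jar: Glass staining jar with black lid, 52 x 62 x 100 mm, left of the hotplate; leave alone. Origin: centre of underside.
- blue_cap_tube: Standing 50 ml tube with blue cap, 35 mm across, 115 mm tall, left of the hotplate; leave alone. Origin: centre of underside.
- timer: White bench timer, 70 x 65 x 18 mm, to the left front; leave alone. Origin: centre of underside.
- wash_bottle: White wash bottle with red cap, 74 mm across, 190 mm tall, at the right back; leave alone. Origin: centre of underside.

How it is judged:
By the outcome, as a careful person would: the job done as asked, in the order asked, and still so for the second after the job is handed in, with the robot touching nothing.
It also fails if it takes over 64 s, if anything falls off the work surface, if the arm or the gripper's body presses on something with over 40 N, if the wrist force passes 120 N, or if a joint passes its speed limit or range.

## Working session

There is one attempt and no reset: what is moved stays moved. The work goes in short steps, each a Python script; the robot and the scene stay as the last script left them, time stands still between calls to the robot, and variables do not carry over. Pictures are saved under pics/ and viewed, and the job is handed in when it is done.

```bash
mkdir -p pics; ls
python3 - <<'E'
from cell import manip,capture,camera_info
import cv2
for n in("scene","top"):
    cv2.imwrite(f"pics/{n}0.png",capture(n)); i=camera_info(n); print(n,i)
print(manip.read_clock(),manip.read_wrist_force(),manip.read_eef_rot())
E
```

```text
pics
scene {'intrinsics': array([[601.78875249,   0.        , 314.12891134],
       [  0.        , 601.78875249, 235.73947779],
       [  0.        ,   0.        ,   1.        ]]), 'position': array([1529.5688897 ,  593.46655706, 1055.10921164]), 'rotation': array([-0.19856139,  0.44671853,  0.79379707, -0.36180401])}
top {'intrinsics': array([[599.22855022,   0.        , 324.17192526],
       [  0.        , 599.22855022, 241.99985745],
       [  0.        ,   0.        ,   1.        ]]), 'position': array([ 463.70552794,  -25.89866642, 1495.12514789]), 'rotation': array([-0.02185853,  0.71378805, -0.69939366,  0.02961969])}
0.1 [-0.0499948   0.46688187 -0.55657108] [-7.13278447e-04  8.31762791e-01 -5.55130212e-01 -7.74227067e-04]
```

View pics/scene0.png

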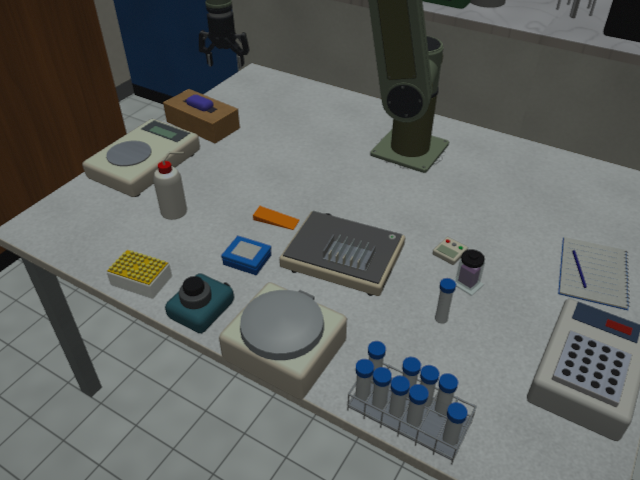

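View pics/top0.png

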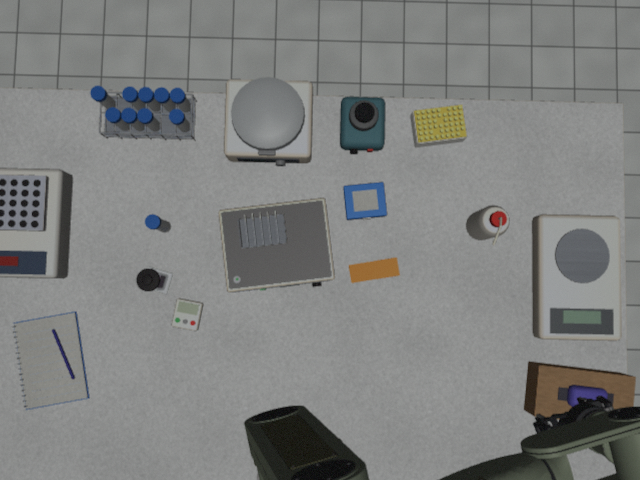

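The scene view shows the wedge at (276,218) to the right of the hotplate at (343,250). In the top view the hotplate is at (276,245), knob at (317,284) and rotated a few degrees. The wedge is at (374,270), with its long axis along world y. Next I'll measure both.

```bash
cat > h.py <<'E'
import numpy as np,cv2
from cell import manip,capture,camera_info
from scipy.spatial.transform import Rotation as R
def cam(n):
    i=camera_info(n);q=np.array(i['rotation']);return i['intrinsics'],np.array(i['position']),R.from_quat(np.r_[q[1:],q[0]]).as_matrix()
def px2w(n,p,z):
    K,t,M=cam(n);p=np.atleast_2d(p).astype(float)
    d=(M@np.linalg.inv(K)@np.c_[p,np.ones(len(p))].T).T
    return t+d*((z-t[2])/d[:,2])[:,None]
def w2px(n,P):
    K,t,M=cam(n);c=(np.atleast_2d(P)-t)@M;u=(K@c.T).T;return u[:,:2]/u[:,2:]
def orange(img):
    h=cv2.cvtColor(img,cv2.COLOR_BGR2HSV);m=cv2.inRange(h,(8,150,90),(22,255,255))
    c=max(cv2.findContours(m,0,cv2.CHAIN_APPROX_NONE)[0],key=cv2.contourArea);return c
E
python3 - <<'E'
from h import *
for n in("top","scene"):
    im=cv2.imread(f"pics/{n}0.png");c=orange(im)
    b=cv2.boxPoints(cv2.minAreaRect(c)); a=cv2.approxPolyDP(c,3,True)[:,0]
    print(n,cv2.contourArea(c),b.round(1).tolist(),a.tolist()); print(px2w(n,a,6).round(1).tolist())
    if n=="top":print(px2w(n,b,10).round(1).tolist())
    h=cv2.cvtColor(im,cv2.COLOR_BGR2HSV)
    cv2.imwrite(f"pics/{n}0c.png",cv2.resize(im[190:310,200:420] if n=="top" else im[190:310,230:430],None,fx=3.6,fy=3.6,interpolation=cv2.INTER_CUBIC))
im=cv2.imread("pics/top0.png");print(im[260,300],im[250,325],im[205:,300][:3])
E
```

```text
top 731.5 [[348.70001220703125, 265.1000061035156], [395.6000061035156, 257.70001220703125], [398.20001220703125, 274.29998779296875], [351.29998779296875, 281.70001220703125]] [[395, 258], [349, 266], [352, 281], [398, 274]]
[[536.2, -218.3, 6.0], [514.0, -104.1, 6.0], [476.9, -112.1, 6.0], [496.6, -226.3, 6.0]]
[[516.1, -103.1, 10.0], [536.8, -219.3, 10.0], [495.7, -226.2, 10.0], [475.0, -110.3, 10.0]]
scene 455.5 [[252.39999389648438, 216.8000030517578], [256.6000061035156, 204.6999969482422], [298.29998779296875, 219.1999969482422], [294.1000061035156, 231.3000030517578]] [[253, 215], [292, 229], [298, 220], [260, 206]]
[[526.4, -227.9, 6.0], [520.8, -103.4, 6.0], [480.8, -109.9, 6.0], [483.8, -234.5, 6.0]]
[91 90 91] [89 88 91] [[86 85 86]
 [86 86 86]
 [85 85 86]]
```

View pics/top0c.png

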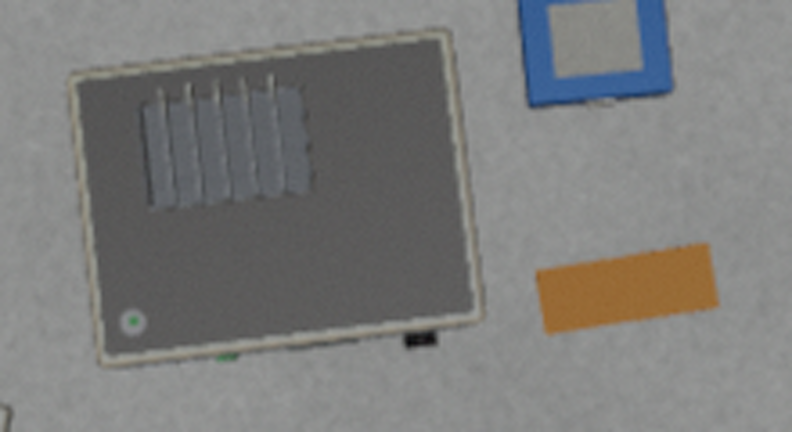

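View pics/scene0c.png

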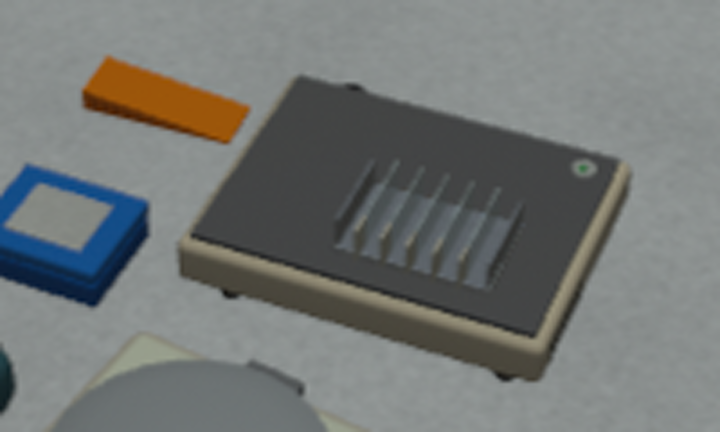

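Run:
```python
from h import *
im=cv2.imread("pics/top0.png")
v=im.max(2).astype(int);s=(im.max(2).astype(int)-im.min(2))
m=((v>60)&(v<125)).astype(np.uint8)*255
# casing+plate: try plate region
m[:, :]=cv2.morphologyEx(m,cv2.MORPH_CLOSE,np.ones((9,9)))
n,l,st,ce=cv2.connectedComponentsWithStats(m)
k=l[262,300];print(st[k])
c=max(cv2.findContours((l==k).astype(np.uint8),0,cv2.CHAIN_APPROX_NONE)[0],key=cv2.contourArea)
r=cv2.minAreaRect(c);b=cv2.boxPoints(r);print(r,cv2.contourArea(c));w=px2w("top",b,66);print(b.round(1).tolist(),w.round(1).tolist(),w.mean(0))
for i in range(4):print(np.linalg.norm(w[i]-w[i-1]),np.degrees(np.arctan2(*(w[i]-w[i-1])[1::-1])))
```

```text
[ 219  198  116   95 9172]
((276.498291015625, 246.73548889160156), (88.74092102050781, 109.01288604736328), 83.2901611328125) 8983.0
[[217.1999969482422, 209.0], [325.3999938964844, 196.3000030517578], [335.79998779296875, 284.3999938964844], [227.5, 297.20001220703125]] [[642.0, 217.3, 66.0], [678.3, -41.4, 66.0], [467.5, -70.3, 66.0], [432.2, 185.9, 66.0]] [554.99573326  72.88239332  66.        ]
212.0808807601919 8.526986389013496
261.30728903412 -81.99413245033712
212.84788973064457 -172.20859617311518
258.5828398007253 97.83430316041725
```

The hotplate shows well in both crops, but the mask picked up the knob. I'll refit the plate on its dark-grey area alone (184 x 244 mm, z 66).

```bash
cat >> h.py <<'E'
def plate(im,dbg=False):
    v=im.max(2).astype(int)
    m=((v>60)&(v<105)).astype(np.uint8)
    m=cv2.morphologyEx(m,cv2.MORPH_OPEN,np.ones((5,5)))
    n,l,st,ce=cv2.connectedComponentsWithStats(m,connectivity=4)
    k=l[262,300]
    c=max(cv2.findContours((l==k).astype(np.uint8),0,cv2.CHAIN_APPROX_NONE)[0],key=cv2.contourArea)
    c=cv2.convexHull(c)
    r=cv2.minAreaRect(c);b=cv2.boxPoints(r)
    ctr=b.mean(0);b=b+(b-ctr)/np.linalg.norm(b-ctr,axis=1)[:,None]*0.7
    return b
E
python3 - <<'E'
from h import *
im=cv2.imread("pics/top0.png")
b=plate(im);w=px2w("top",b,66);print(b.round(1).tolist(),w.round(1).tolist(),w.mean(0).round(1))
for i in range(4):print(np.linalg.norm(w[i]-w[i-1]).round(1),np.degrees(np.arctan2(*(w[i]-w[i-1])[1::-1])).round(2))
m=np.array([[68,72],[448,30],[484,320],[102,366]])/3.6+[200,190]-.36
w=px2w("top",m,58);print(w.round(1).tolist(),w.mean(0).round(1))
for i in range(4):print(np.linalg.norm(w[i]-w[i-1]).round(1),np.degrees(np.arctan2(*(w[i]-w[i-1])[1::-1])).round(2))
# scene corners of plate
s=np.array([[298,77],[620,160],[537,335],[193,236]])/3.6+[230,190]-.36
w=px2w("scene",s,66);print(w.round(1).tolist(),w.mean(0).round(1))
for i in range(4):print(np.linalg.norm(w[i]-w[i-1]).round(1),np.degrees(np.arctan2(*(w[i]-w[i-1])[1::-1])).round(2))
E
```

```text
[[219.5, 212.0], [322.1000061035156, 199.6999969482422], [331.20001220703125, 276.29998779296875], [228.6999969482422, 288.6000061035156]] [[634.8, 211.5, 66.0], [669.9, -33.4, 66.0], [486.5, -59.0, 66.0], [452.5, 183.8, 66.0]] [560.9  75.7  66. ]
184.5 8.65
247.4 -81.87
185.1 -172.05
245.2 97.98
[[641.6, 215.4, 58.0], [675.4, -38.3, 58.0], [481.5, -66.1, 58.0], [446.0, 186.5, 58.0]] [561.1  74.4  58. ]
197.7 8.41
256.0 -82.4
195.9 -171.83
255.1 98.0
[[490.5, -57.1, 66.0], [453.8, 182.5, 66.0], [634.6, 209.8, 66.0], [670.5, -28.7, 66.0]] [562.3  76.6  66. ]
182.3 -171.05
242.4 98.7
182.8 8.58
241.2 -81.44
```

```bash
cat >> h.py <<'E'
def wedge_pose(im):
    b=cv2.boxPoints(cv2.minAreaRect(orange(im)))
    ctr=b.mean(0);b=b+(b-ctr)/np.linalg.norm(b-ctr,axis=1)[:,None]*0.6
    b=b[np.argsort(b[:,0])]
    t=px2w("top",b[:2],2)[:,:2].mean(0);u=px2w("top",b[2:],18)[:,:2].mean(0)
    return u,t,np.degrees(np.arctan2(*(t-u)[::-1])),np.linalg.norm(t-u)
E
python3 - <<'E'
from h import *
print(wedge_pose(cv2.imread("pics/top0.png")))
w=px2w("scene",[[252,216],[294,230]],0);print(w)
print(px2w("scene",[[298.5,219.5],[295,230.5]],2),px2w("scene",[[253,214],[260,205.5]],18))
for q in([0,1,0,0],[0,0,1,0]):
  for p in([470,-270,150],[575,-212,100],[575,-212,6],[501,-260,6],[502,-34,60]):
    s=manip.solve_ik(p,q);print(q,p,None if s is None else np.round(s,2))
E
```

```text
(array([ 516.20187667, -223.06957543]), array([ 495.46856753, -105.72646247]), np.float64(100.02014949986471), np.float64(119.16071613105802))
[[ 525.58883054 -232.454523      0.        ]
 [ 515.71166408 -100.47903015    0.        ]]
[[ 474.24969461 -112.55983057    2.        ]
 [ 517.98112242  -95.74456872    2.        ]] [[ 534.31983152 -221.08308137   18.        ]
 [ 493.95952225 -226.32078435   18.        ]]
[0, 1, 0, 0] [470, -270, 150] [-0.68  0.22  1.7  -0.    1.22 -0.68]
[0, 1, 0, 0] [575, -212, 100] [-0.49  0.42  1.56 -0.    1.17 -0.49]
[0, 1, 0, 0] [575, -212, 6] [-0.49  0.55  1.59 -0.    1.   -0.49]
[0, 1, 0, 0] [501, -260, 6] [-0.63  0.47  1.72 -0.    0.95 -0.63]
[0, 1, 0, 0] [502, -34, 60] [-0.24  0.27  1.86 -0.    1.01 -0.24]
[0, 0, 1, 0] [470, -270, 150] [-0.68  0.22  1.7  -0.    1.22  2.46]
[0, 0, 1, 0] [575, -212, 100] [-0.49  0.42  1.56 -0.    1.17  2.65]
[0, 0, 1, 0] [575, -212, 6] [-0.49  0.55  1.59 -0.    1.    2.65]
[0, 0, 1, 0] [501, -260, 6] [-0.63  0.47  1.72 -0.    0.95  2.51]
[0, 0, 1, 0] [502, -34, 60] None
```

The two views agree: the wedge's butt is at (516,-223), heading 100°, and its pivot at about (501,-140). The foot is at about (501.5,-34). Turning the wedge about -10° with a side push at the butt will line it up with the foot.

Run:
```python
from h import *
q=[0,1,0,0]
manip.set_gripper(0,20)
manip.move_pose([470,-270,150],q)
manip.move_pose([575,-212,100],q)
print(manip.read_position(),manip.read_wrist_force(),manip.read_width())
manip.move_l([575,-212,6],v=80)
manip.move_l([540,-212,6],v=35)
print(manip.read_position(),manip.read_wrist_force())
manip.move_l([575,-212,6],v=100)
manip.move_l([575,-240,70],v=150)
manip.move_l([480,-330,100],v=250)
im=capture("top");cv2.imwrite("pics/top1.png",im)
print(wedge_pose(im),manip.read_clock())
cv2.imwrite("pics/top1c.png",cv2.resize(im[190:390,240:480],None,fx=3,fy=3))
```

```text
[ 574.80232167 -212.75437929   99.63591792] [-0.50065676 -1.01034123  0.34244287] 0.29645811701578
[ 540.18908819 -212.03139322    6.0537596 ] [-0.35262963 -0.54009113 -0.51084239]
(array([ 501.18543341, -221.04588681]), array([ 499.16491287, -103.11776214]), np.float64(90.9815807159578), np.float64(117.9454326855106)) 7.1583
```

View pics/top1c.png

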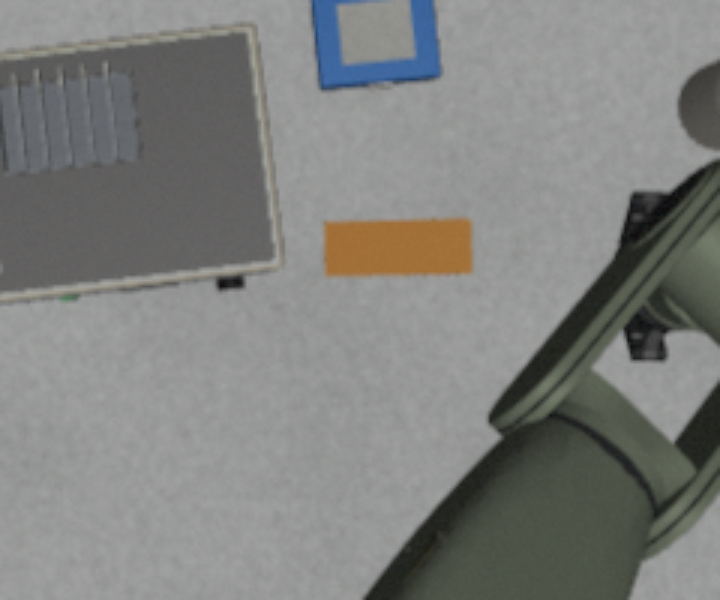

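Heading is now 91° with the axis at x≈500, so it's aligned. Next is a two-finger push: quick at first, then fine steps with force readings.

Run:
```python
from h import *
def F(n=6):
    a=[]
    for _ in range(n): manip.dwell(0.02);a.append(manip.read_wrist_force())
    a=np.array(a);return a.mean(0),a.std(0)
manip.set_gripper(16,20)
manip.move_l([503,-258,40],v=250)
manip.move_l([503,-258,6],v=100)
f,s=F();print("free",f.round(2),s.round(2),manip.read_position().round(1),manip.read_width(),manip.read_clock())
manip.move_l([503,-150,6],v=60)
f0,s=F(10);print("base",f0.round(2),s.round(2),manip.read_position().round(1),manip.read_clock())
y=-150
while y<-108:
    y+=1; manip.move_l([503,y,6],v=20)
    f,s=F(4); p=manip.read_position()
    print(y,(f-f0).round(2),p[1].round(2),round(manip.read_clock(),2))
    if (f-f0)[1]<-1.2: break
```

```text
free [-0.08  0.17  0.15] [0.52 0.39 0.32] [ 503.6 -258.8    6.8] 15.81745572836845 8.5833
base [-0.24 -0.01  0.11] [0.34 0.5  0.45] [ 503.  -150.2    6. ] 10.7
-149 [ 0.26  0.03 -0.28] -149.01 11.02
-148 [ 0.03 -0.13 -0.21] -147.89 11.33
-147 [-0.09  0.16 -0.26] -146.92 11.65
-146 [0.03 0.19 0.13] -145.92 11.97
-145 [ 0.25 -0.21 -0.01] -144.95 12.28
-144 [ 0.04 -0.07 -0.33] -143.92 12.6
-143 [ 0.46 -0.08 -0.06] -142.95 12.92
-142 [-0.02  0.38  0.03] -141.92 13.23
-141 [ 0.31 -0.23 -0.09] -140.92 13.55
-140 [ 0.4  -0.26  0.01] -139.92 13.87
-139 [ 0.12  0.16 -0.25] -138.96 14.18
-138 [ 0.16  0.16 -0.28] -137.93 14.5
-137 [ 0.07  0.43 -0.06] -136.95 14.82
-136 [ 0.47 -0.1   0.14] -135.95 15.13
-135 [ 0.19  0.24 -0.06] -134.92 15.45
-134 [0.32 0.31 0.38] -133.93 15.77
-133 [ 0.29 -0.06 -0.29] -132.93 16.08
-132 [ 0.03 -0.22 -0.49] -131.92 16.4
-131 [ 0.22 -0.24 -0.49] -130.95 16.72
-130 [ 0.32 -0.02 -0.17] -129.94 17.03
-129 [ 0.21 -0.09 -0.09] -128.99 17.35
-128 [ 0.51 -1.12 -0.23] -128.07 17.67
-127 [ 0.26 -1.69 -1.06] -127.11 17.98
```

Run:
```python
from h import *
def F(n=6):
    a=[]
    for _ in range(n): manip.dwell(0.02);a.append(manip.read_wrist_force())
    return np.array(a).mean(0)
y=-127
while y<-123:
    f=F(8);print(y,f.round(2),manip.read_position()[1].round(2))
    if f[1]<-2.6: break
    y+=.5; manip.move_l([503,y,6],v=10)
print(manip.read_clock())
manip.move_l([503,-165,6],v=120)
manip.move_l([480,-260,90],v=250)
manip.move_l([480,-330,100],v=250)
im=capture("top");cv2.imwrite("pics/top2.png",im);im2=capture("scene");cv2.imwrite("pics/scene2.png",im2)
print(wedge_pose(im))
b=plate(im);print(b.round(1).tolist(),px2w("top",b,66).mean(0),manip.read_clock())
a=cv2.resize(im[190:310,260:420],None,fx=2.5,fy=2.5);c=cv2.resize(im2[190:310,230:390],None,fx=2.5,fy=2.5)
cv2.imwrite("pics/c2.png",np.hstack([a,c]))
```

```text
-127 [ 0.   -1.55 -0.55] -127.11
-126.5 [-0.06 -2.28 -0.61] -126.57
-126.0 [ 0.03 -2.57 -0.49] -126.05
-125.5 [ 0.14 -2.95 -0.69] -125.54
19.2667
(array([ 503.91046078, -112.13522583]), array([503.34090494, -63.44408241]), np.float64(90.67017645699151), np.float64(48.69447444054978))
[[220.1999969482422, 211.8000030517578], [322.0, 199.89999389648438], [330.8999938964844, 276.29998779296875], [229.10000610351562, 288.20001220703125]] [561.21889627  75.37511602  66.        ] 20.9417
```

View pics/c2.png

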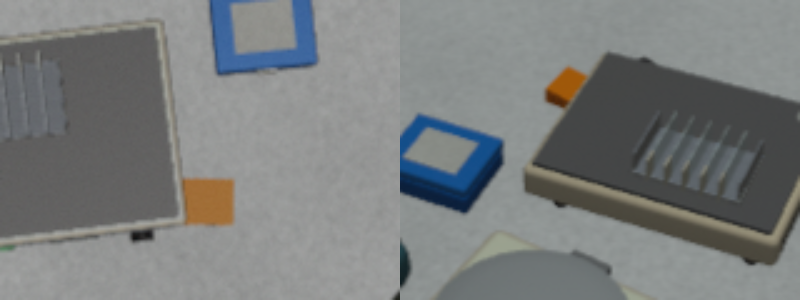

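The wedge is now under the foot at x≈503, and the plate centre is unchanged at (561,75). I'll press the corner next, with the fingers shut and turned along the plate.

```bash
cat > press.py <<'E'
from h import *
def F(n=6):
    a=[]
    for _ in range(n): manip.dwell(0.02);a.append(manip.read_wrist_force())
    return np.array(a).mean(0)
def press(x,y,z0,target=5.3):
    f0=F(12);print("f0",f0.round(2),manip.read_position().round(2))
    z=z0;log=[]
    while z>63.5:
        f=F(6)[2]-f0[2];p=manip.read_position();log.append((round(z,2),round(p[2],2),round(f,2)))
        if f>target-0.3: break
        z-=0.25 if f<0.6 else 0.12
        manip.move_l([x,y,z],v=15)
    print(*log,sep="\n")
    for _ in range(5):
        print("hold",(F(8)-f0).round(2),manip.read_position().round(2),round(manip.read_clock(),2))
E
python3 - <<'E'
from press import *
phi=np.radians(98.2-180)
q=[0,np.cos(phi/2),np.sin(phi/2),0]
print(manip.solve_ik([502,-34,80],q))
manip.set_gripper(0,20)
manip.move_l([470,-200,130],v=300)
manip.move_pose([502,-34,100],q)
manip.move_l([502,-34,68.5],v=60)
press(502,-34,68.5)
E
```

```text
[-2.39795790e-01  2.39423863e-01  1.84832042e+00 -4.44089210e-16
  1.05384837e+00  1.18788354e+00]
f0 [-0.15 -0.2   0.02] [502.48 -34.08  68.98]
(68.5, np.float64(68.9), np.float64(0.34))
(68.25, np.float64(68.28), np.float64(0.1))
(68.0, np.float64(67.99), np.float64(0.32))
(67.75, np.float64(67.73), np.float64(0.18))
(67.5, np.float64(67.49), np.float64(-0.37))
(67.25, np.float64(67.24), np.float64(-0.05))
(67.0, np.float64(66.99), np.float64(0.12))
(66.75, np.float64(66.76), np.float64(-0.23))
(66.5, np.float64(66.49), np.float64(0.17))
(66.25, np.float64(66.25), np.float64(0.06))
(66.0, np.float64(66.01), np.float64(-0.25))
(65.75, np.float64(65.72), np.float64(0.05))
(65.5, np.float64(65.66), np.float64(2.52))
(65.38, np.float64(65.62), np.float64(4.57))
(65.26, np.float64(65.57), np.float64(6.3))
hold [-2.48  0.53  5.86] [502.05 -34.03  65.58] 29.4
hold [-2.26  0.51  5.83] [502.05 -34.05  65.59] 29.53
hold [-2.17  0.28  5.98] [502.   -34.03  65.55] 29.67
hold [-2.24  0.46  5.91] [502.04 -34.03  65.57] 29.8
hold [-2.66  0.34  5.78] [502.02 -34.05  65.57] 29.93
```

At 5.9 N, held for about 0.6 s, the tip moved only about 0.1 mm past contact (65.7 → 65.57). I'll retract and do a final check.

Run:
```python
from h import *
manip.dwell(0.2)
manip.move_l([502,-34,110],v=60)
manip.move_l([470,-200,130],v=250)
manip.move_l([480,-330,130],v=250)
im=capture("top");cv2.imwrite("pics/top3.png",im)
print(wedge_pose(im));b=plate(im);w=px2w("top",b,66);print(b.round(1).tolist(),w.mean(0),manip.read_wrist_force(),manip.read_clock())
d=cv2.absdiff(im,cv2.imread("pics/top2.png")).max(2)[:330,:420];print("changed px vs before press",(d>40).sum())
d=cv2.absdiff(im,cv2.imread("pics/top0.png")).max(2);d=(d[:330,:450]>40);ys,xs=np.where(d);print("vs start",d.sum(),xs.min(),xs.max(),ys.min(),ys.max())
```

```text
(array([ 502.68131674, -112.12639634]), array([502.10018098, -63.49699575]), np.float64(90.68466895976414), np.float64(48.632872840346344))
[[220.10000610351562, 212.0], [321.8999938964844, 199.6999969482422], [331.1000061035156, 276.1000061035156], [229.3000030517578, 288.3999938964844]] [561.20455666  75.19994881  66.        ] [ 0.43452345  0.58189253 -0.22014352] 32.5833
changed px vs before press 96
vs start 2432 333 449 258 329
```

View pics/top3.png

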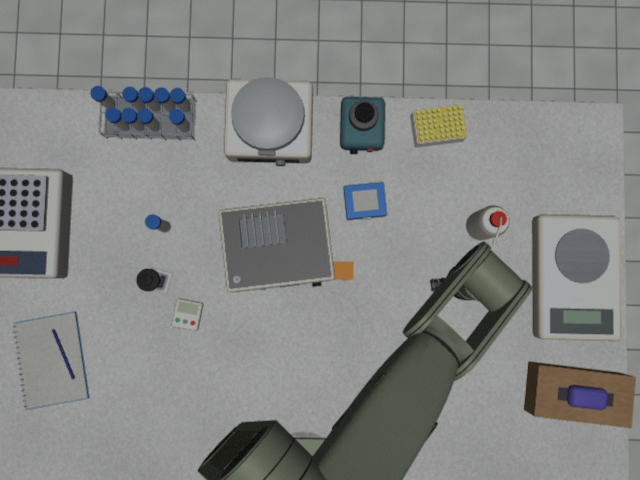

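The top view shows the wedge under the corner at (343,270). The hotplate, box, bottle and other things are where they started, and the arm is clear.

```bash
python3 -c "
from cell import manip
print(manip.finish_job(),manip.read_clock())"
```

```text
the job is handed in; nothing more can be done
the job is handed in; nothing more can be done
```

The wedge is under the short foot, the firm press on that corner did not give, and the job is handed in at about 33 s of the 64 s allowed.

- **Pushing:** I turned the wedge about 9° with one sideways push near its butt. Then I pushed it thin end first under the foot. The first contact showed in the wrist force, and I stopped at about 3 N, well under the 7 N that drags the hotplate.
- **Press test:** I pressed the corner at about 5.9 N, slightly more than the 5 N suggested, and held it for about 0.6 s. The fingertip moved only about 0.1 mm after contact, steadily stiff, with no rocking. There was also about 2.4 N of sideways force during the press, but the hotplate did not shift measurably.
- **Final pictures:** The plate centre is within about 0.5 mm of where it started, which is within measuring error. The plate surface was met at 65.7 mm against the nominal 66 mm, so it was not jacked up. The wedge stayed put and nothing else has visibly moved.

None of the checks failed. After the press, the wedge fit differed by about 1 mm in x from the fit before it, which I take as pixel noise on the short visible part.

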